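# Pop a sauce pot out of the dispenser and trap it

### The arm

A 6-joint arm with a two-finger parallel gripper is mounted at the origin on the work surface. World frame = base frame: x ahead of the robot, y to its left, z up, the work surface at z = 0. Lengths are in mm, angles in rad, forces in N, time in s.
With the tool pointing down it reaches from about 400 to 825 mm from the base axis. Payload 7 kg.
Tool frame: the origin (TCP) lies at the very end of the fingers, on their centre line; the grasp point (between the pads) lies 19 mm behind it; z points along the fingers, y is the direction in which the jaws open and shut (so a half turn about z gives the same grasp; the last joint's range is limited). The gripper opens to 88 mm and grips with 3 to 60 N. Pads are 19 mm wide; open, the fingers measure 130 mm over their backs; the gripper's body (78 mm by 193 mm) begins 47 mm behind the grasp point.
Start: joints at [-1.049, 0.359, 0.012, 0, -1.224, -0.288], TCP at [156.356, -656.619, 226.561] pointing down, gripper open.
Joint ranges: [-3.07, 3.07], [-1.43, 2.12], [-1.02, 1.25], [-3.03, 1.67], [-3.05, -0], [-3.03, 3.03]. Speed limits (rad/s): [2.39, 2.39, 3.01, 3.14, 3.14, 3.14].

### API

Orientations are given as a unit quaternion [x, y, z, w].
In Python, from plant import bot gives the robot as it stands. Calls block until the motion is done:
- bot.move_ptp(position, orientation): joint-space move of the TCP to a pose.
- bot.line_to(position, velocity=150, ori=None): straight line of the TCP; ori=None keeps the orientation; velocity is the mean speed in mm/s.
- bot.move_joints(angles): joint-space move.
- bot.move_gripper(opening, force=None): finger opening in mm; force is the grip in N (None keeps the last); returns when the fingers have stopped.
- bot.pause(seconds).
- bot.solve_ik(position, orientation): joint angles nearest the present ones, or None.
- bot.read_state(): the state.
- bot.camera(name): name is "side" or "top"; returns the picture (420x560x3 uint8, red, green, blue); there is no depth.
- bot.get_calibration(name): a dict with "fx", "fy", "cx", "cy" (pixels), "distortion" ([k1, k2, p1, p2, k3] as OpenCV has them; the pictures are not rectified), "view" (4x4, takes a point from world to camera coordinates). Camera axes: x right, y up, looking along -z (the intrinsics and any distortion apply to the point x, -y, -z); pixel columns grow to the right and rows downward; lengths in mm; the calibration is good to about 2 mm. A picture is of the moment at which its call begins. get_calibration takes no time and is no camera call.
A pose or a line that the arm cannot do raises bot.Unreachable and nothing moves.
- bot.close_job(): hands the job in, once; it reports no verdict.
The state is a dict: "t": time; "joint_pos": joint angles; "qvel": joint speeds; "tau": joint torques, N m; "tcp_pos": TCP position; "eef_rot": TCP orientation; "contact_force": force on the tool from outside, world axes, zero at the start; "moment": the same for the moment, N m; "width": finger opening in mm.
Only numpy, scipy, OpenCV 4.12 (cv2) and the standard library are available. Lean on these libraries where they do the work, as an engineer would, in place of code of your own. Each camera call takes 0.05 s, during which the arm holds its last target.

### The job

With one fingertip, press the sauce-pot dispenser's release key down and keep it down; when the spring pushes the pot out over the lowered gate, trap it with the other finger on the exit deck before it slides off the open end. Do not lift or tip the pot, leave the other things on the counter alone, and finish still holding: one finger keeping the key down, the other stopping the pot.

Things in the scene. Friction and masses are not known exactly. Their poses are not given: they have to be found in the camera images.
- dispenser: Aluminium sauce-pot dispenser fixed to the counter, 186 mm long, 72 mm wide without the key. Origin: on the counter, on its channel's centre line, at the gate's rear face. x runs along the channel to the open exit end, y to the left of that, z up. Side walls: inner faces at y = -29 and +29 mm, outer at -35 and +35, tops at z = 44 mm. Grey spring housing at x -124 to -66 mm, up to z = 94 mm.
- gate_line (a point): Point on the deck (the channel's floor, 30 mm above the counter) at the gate's rear face, on the centre line. The gate is a steel bar across the channel, 5 mm thick (dispenser x = 0 to 5 mm), standing 9 mm above the deck; it sinks into the deck as the key goes down.
- deck_end (a point): Middle of the open end edge of the exit deck, 30 mm above the counter, at x = +62 mm of the dispenser. No stop there: the pot falls off once its centre passes it.
- pusher_face (a point): Centre of the front face of the black spring pusher plate (50 wide, 28 high), which leans on the pot's rear with about 4 N towards the exit. With the gate down it slides the pot out at 4 to 10 cm/s and off the end in 1 to 2 s unless stopped; a stopped pot leans on the finger with 1 to 5 N. The pusher can travel 105 mm.
- release_key (a joint): The dispenser's release key, in m: 0 up, 0.012 fully down. It springs up when let go. It carries the gate: from about 0.009 the gate is wholly below the deck and the pot is free. It takes about 3 N to start and 6 N at the bottom, plus up to 4 N of rubbing while the pot leans on the gate.
- key_top (a point): Centre of the key's flat steel top, 44 mm (dispenser x) by 36 mm (dispenser y), facing up, beside the exit deck at x = +38, y = -66 mm of the dispenser; 62 mm above the counter when up, 50 mm when down. It moves with the key. Below it stands a grey housing 40 mm high.
- pot: The closed sauce pot in the dispenser: white upright cylinder, grey rim, 56 mm across, 34 mm high, about 0.11 kg. Origin: centre of its underside. It starts on the deck between pusher and gate, centre at dispenser x = -28 mm, top 64 mm above the counter. To count as popped out it must come at least 10 mm forward; trapped, its centre is at dispenser x -18 to +55 mm.
- spare_pot: Bystander: an equal sauce pot, 56 mm across and 34 mm high, loose on the counter. Origin at the centre of its underside.
- shaker: Bystander: steel shaker, 44 mm across and 78 mm high, loose on the counter. Origin at the centre of its underside.
- steel_bowl: Bystander: small steel bowl, 90 mm across and 40 mm high, loose on the counter. Origin at the centre of its underside.
Not all that is in view belongs to the job. Several things have the shape of the dispenser; the one meant has the colours described above.

How it is judged (in metres and radians):
On the way, in this order (a step that is already met when the one before it is completed fails the run):
1. the key goes down while the pot is still behind the gate (value of joint release_key above 0.003 m and x of pot in the frame of dispenser below -0.022 m).
2. the pot has popped out over the lowered gate, with the key down (x of pot in the frame of dispenser above -0.018 m and value of joint release_key above 0.008 m).
At the end, for the whole second after the job is handed in: The key is held at least 8 of its 12 mm down; the pot stands upright (within 0.12 rad) and still on the deck, its centre between 18 mm behind and 55 mm beyond the gate's rear face (so at least 10 mm out of its place), leaning on the fingers with more than 0.3 N (all of step 2 and x of pot in the frame of dispenser below 0.055 m and y of pot in the frame of dispenser between -0.03 and 0.03 m and z of pot in the frame of dispenser between 0.026 and 0.034 m and angle between pot's own z axis and vertical below 0.12 rad and linear speed of pot below 0.01 m/s and contact force between the fingers and pot above 0.3 N); the arm keeps its last pose, push and grip.
It fails at once if the pot is lifted more than 8 mm off the deck (z of pot in the frame of dispenser above 0.038 m).
It fails at once if the pot is tipped (angle between pot's own z axis and vertical above 0.35 rad).
It fails at once if the pot slides off the end of the deck (x of pot in the frame of dispenser above 0.061 m or z of pot in the frame of dispenser below 0.022 m).
It fails at once if the key is let up after the pot has come out (x of pot in the frame of dispenser above -0.018 m and value of joint release_key below 0.005 m).
It fails at once if the spare pot, the shaker or the bowl is disturbed (moved over 15 mm) (distance of any of spare_pot, shaker, steel_bowl from where it was at the start of the episode above 0.015 m).
It also fails if it takes over 32 s, if anything falls off the work surface, if the arm or the gripper's body presses on something with over 40 N, if the wrist force passes 120 N, or if a joint passes its speed limit or range.

## Working session

There is one attempt and no reset: what is moved stays moved. The work goes in short steps, each a Python script; the robot and the scene stay as the last script left them, time stands still between calls to the robot, and variables do not carry over. Pictures are saved under pics/ and viewed, and the job is handed in when it is done.

```bash
ls; mkdir -p pics; python3 - <<'E'
from plant import bot
import cv2
for n in("top","side"):
    im=bot.camera(n); cv2.imwrite(f"pics/{n}0.png",im[:,:,::-1]); print(n,bot.get_calibration(n))
print(bot.read_state())
E
```

```text
pics
top {'fx': 443.92574418172643, 'fy': 443.92574418172643, 'cx': 273.3365309732324, 'cy': 209.09399125671774, 'distortion': array([-0.07109301,  0.        ,  0.        ,  0.        ,  0.        ]), 'view': array([[ 7.56817752e-03, -9.99604789e-01,  2.70737469e-02,
         3.23032744e+01],
       [ 9.80876397e-01,  1.26866634e-02,  1.94217771e-01,
        -6.01230523e+02],
       [-1.94484490e-01,  2.50861248e-02,  9.80584759e-01,
        -9.61218806e+02],
       [ 0.00000000e+00,  0.00000000e+00,  0.00000000e+00,
         1.00000000e+00]])}
side {'fx': 510.1815031213026, 'fy': 510.1815031213026, 'cx': 279.50339003002006, 'cy': 211.64310526847436, 'distortion': array([-0.01171776,  0.        ,  0.        ,  0.        ,  0.        ]), 'view': array([[-7.42860845e-01, -6.69152888e-01,  1.98034954e-02,
         4.74542517e+02],
       [ 3.65860243e-01, -3.81031324e-01,  8.49094466e-01,
        -2.63426429e+02],
       [-5.60628262e-01,  6.38004344e-01,  5.27869690e-01,
        -5.89523911e+02],
       [ 0.00000000e+00,  0.00000000e+00,  0.00000000e+00,
         1.00000000e+00]])}
{'t': 0.1, 'joint_pos': array([-1.04890535e+00,  3.59347079e-01,  1.11452523e-02, -3.12784838e-04,
       -1.22411731e+00, -2.88095799e-01]), 'qvel': array([ 0.00029195, -0.00208743,  0.00244931,  0.00138275,  0.00195529,
        0.00134104]), 'tau': array([-2.02228017e-03, -5.84162629e+01,  2.93756121e+01,  7.01556757e+00,
        1.02402279e-02, -8.35417563e-05]), 'tcp_pos': array([ 156.24355891, -656.20778874,  225.6927693 ]), 'eef_rot': array([-1.16578616e-01,  9.93181164e-01,  7.57751609e-04, -1.64851889e-04]), 'contact_force': array([ 0.13992457,  0.98841445, -0.09173885]), 'moment': array([0.03843599, 0.06876765, 0.05247423]), 'width': 87.66411158873787}
```

View pics/top0.png

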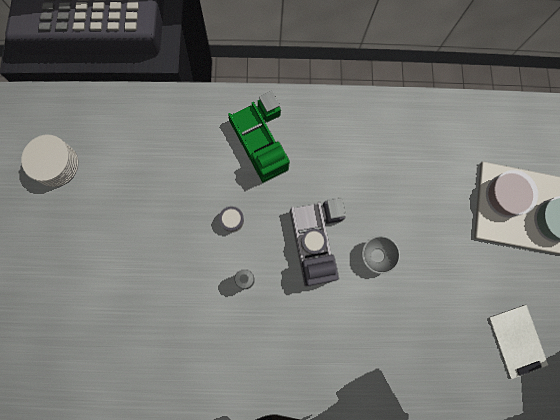

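View pics/side0.png

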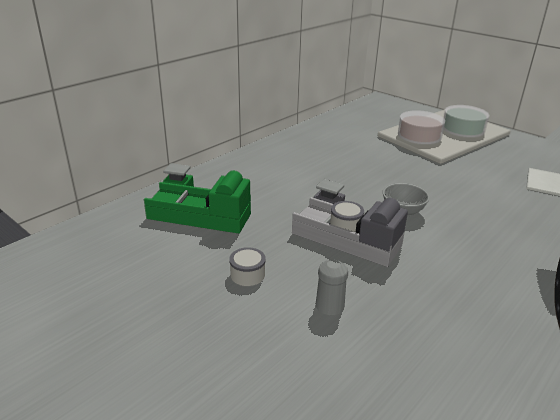

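The dispenser shapes are a green one (top ≈(260,140), side ≈(200,200)) and an aluminium one with a grey housing and a white pot (top ≈(315,243), side ≈(350,225)). The aluminium one fits the description. The bystanders in the top view are the spare pot (231,219), the shaker (244,279) and the bowl (380,255). I'll confirm with a crop.

```bash
python3 - <<'E'
import cv2,numpy as np
a=cv2.imread("pics/top0.png")[185:300,270:410]; b=cv2.imread("pics/side0.png")[165:275,280:420]
a=cv2.resize(a,None,fx=5,fy=5,interpolation=cv2.INTER_CUBIC);b=cv2.resize(b,None,fx=5,fy=5,interpolation=cv2.INTER_CUBIC)
cv2.imwrite("pics/ctop.png",a);cv2.imwrite("pics/cside.png",b)
E
```

```text
(no output)
```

View pics/ctop.png

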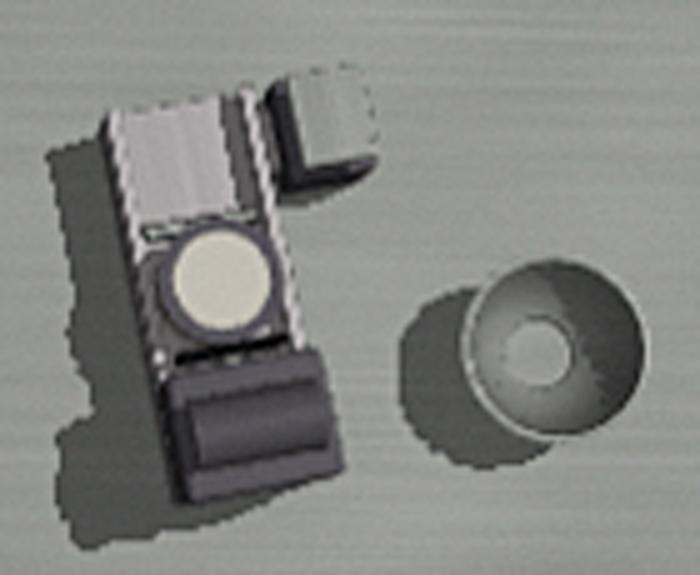

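View pics/cside.png

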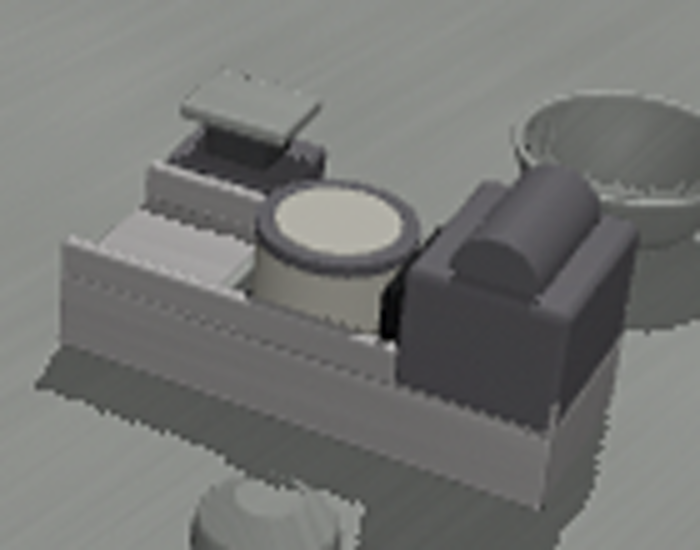

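The crops confirm it: aluminium walls, grey housing, black pusher, and a white pot with a grey rim behind the gate. The key's steel plate is at top ≈(335,208), with the exit towards the top of the picture. Next I'll measure it.

```bash
cat > h.py <<'E'
import cv2,numpy as np
from plant import bot
def ray(name,uv):
    c=bot.get_calibration(name);K=np.array([[c['fx'],0,c['cx']],[0,c['fy'],c['cy']],[0,0,1]])
    n=cv2.undistortPoints(np.array([[uv]],float),K,np.array(c['distortion']))[0,0]
    V=c['view'];R=V[:3,:3];o=-R.T@V[:3,3];d=R.T@np.array([n[0],-n[1],-1.]);return o,d/np.linalg.norm(d)
def onz(name,uv,z):
    o,d=ray(name,uv);return o+d*(z-o[2])/d[2]
def tri(a,b):
    (o1,d1),(o2,d2)=ray("top",a),ray("side",b)
    A=np.stack([d1,-d2],1);s=np.linalg.lstsq(A,o2-o1,rcond=None)[0]
    p,q=o1+s[0]*d1,o2+s[1]*d2;return (p+q)/2,np.linalg.norm(p-q)
def proj(name,P):
    c=bot.get_calibration(name);p=c['view'][:3,:3]@np.array(P,float)+c['view'][:3,3]
    K=np.array([[c['fx'],0,c['cx']],[0,c['fy'],c['cy']],[0,0,1]])
    return cv2.projectPoints(np.array([[p[0],-p[1],-p[2]]]),np.zeros(3),np.zeros(3),K,np.array(c['distortion']))[0][0,0]
E
python3 - <<'E'
from h import *
np.set_printoptions(precision=1,suppress=True)
def disc(f,box):
    im=cv2.imread(f);x0,y0,x1,y1=box;s=im[y0:y1,x0:x1].astype(int)
    m=((s[:,:,2]>165)&(s[:,:,2]-s[:,:,0]>8)).astype(np.uint8)
    cs=cv2.findContours(m,cv2.RETR_EXTERNAL,cv2.CHAIN_APPROX_NONE)[0]
    c=max(cs,key=cv2.contourArea);e=cv2.fitEllipse(c);return np.array(e[0])+[x0,y0],e[1]
pt=disc("pics/top0.png",(295,225,335,260));ps=disc("pics/side0.png",(325,195,370,222))
print(pt,ps)
print("pot top z64",onz("top",pt[0],64),onz("side",ps[0],64),tri(pt[0],ps[0]))
T=lambda x,y:np.array([x/5+270-.4,y/5+185-.4]);S=lambda x,y:np.array([x/5+280-.4,y/5+165-.4])
# key plate top corners from crops
kt=[T(287,74),T(352,67),T(378,136),T(305,165)];ks=[S(227,68),S(323,103),S(288,140),S(180,106)]
for p in kt: print("key top",onz("top",p,62))
for p in ks: print("key side",onz("side",p,62))
# wall tops z44: left wall front outer, right wall front
for n,f,p in[("L front out","top",T(105,112)),("L front in",'top',T(118,110)),("R front in","top",T(240,92)),("R front out","top",T(254,88)),("housing rear L top","top",T(185,505)),("housing rear R","top",T(343,468))]:
    print(n,onz(f,p,94 if 'hous' in n else 44))
print("side L front out",onz("side",S(65,238),44),"bottom rear L",onz("side",S(543,508),0),"bottom front L",onz("side",S(63,345),0))
E
```

```text
(array([313.9, 240.6]), (17.709245681762695, 18.33127784729004)) (array([347.3, 208.8]), (11.695328712463379, 23.895557403564453))
pot top z64 [528.3 -53.7  64. ] [529.8 -53.2  64. ] (array([529. , -53.3,  64.2]), np.float64(1.5353623389213396))
key top [624.6 -85.2  62. ]
key top [ 628.3 -115.6   62. ]
key top [ 596.  -126.9   62. ]
key top [582.  -92.9  62. ]
key side [ 629.1 -118.7   62. ]
key side [ 585.7 -121.8   62. ]
key side [578.4 -89.7  62. ]
key side [623.2 -82.2  62. ]
L front out [609.3  -2.2  44. ]
L front in [610.3  -8.3  44. ]
R front in [619.7 -65.6  44. ]
R front out [621.7 -72.3  44. ]
housing rear L top [426.9 -33.5  94. ]
housing rear R [ 443.2 -102.2   94. ]
side L front out [611.6  -3.5  44. ] bottom rear L [428.9 -39.4   0. ] bottom front L [608.9  -1.5   0. ]
```

Both views agree on the pot to within 1.5 mm (triangulated z 64.2 against 64 given), and the body measures 184 mm long against 186. I'll fit the planar pose to all the points.

```bash
cat >> h.py <<'E'
from scipy.spatial.transform import Rotation as Rn
def fit(L,W):
    L,W=np.array(L,float),np.array(W,float);l,w=L-L.mean(0),W-W.mean(0)
    a=np.arctan2((l[:,0]*w[:,1]-l[:,1]*w[:,0]).sum(),(l*w).sum());c,s=np.cos(a),np.sin(a);R=np.array([[c,-s],[s,c]])
    t=W.mean(0)-R@L.mean(0);return a,t,W-(L@R.T+t)
E
python3 - <<'E'
from h import *
np.set_printoptions(precision=1,suppress=True)
L=[(-28,0),(60,-48),(60,-84),(16,-84),(16,-48),(38,-66),(62,35),(62,-35),(-124,35),(-124,-35),(62,35),(-124,35),(62,35)]
W=[(529,-53.4),(623.2,-82.2),(629.1,-118.7),(585.7,-121.8),(578.4,-89.7),(604.2,-103.5),(609.3,-2.2),(621.7,-72.3),(426.9,-33.5),(443.2,-102.2),(611.6,-3.5),(428.9,-39.4),(608.9,-1.5)]
a,t,r=fit(L,W);print(a,t);print(r)
np.save("pose.npy",[a,*t])
c,s=np.cos(a),np.sin(a)
for sg in(1,-1):
    ty=0.12
    Rd=Rn.from_euler('z',a)*Rn.from_euler('x',-ty)
    y=Rd.apply([0,sg,0]);z=Rd.apply([0,0,-1]);x=np.cross(y,z)
    q=Rn.from_matrix(np.stack([x,y,z],1)).as_quat()
    p=np.array([t[0]+c*42+s*33,t[1]+s*42-c*33,160])
    print(sg,p,q,bot.solve_ik(list(p),list(q)),bot.solve_ik(list(p-[0,0,110]),list(q)))
E
```

```text
0.18408632809299366 [555.5 -46.9]
[[ 1.  -1.4]
 [-0.1  0.9]
 [-0.8 -0.2]
 [-0.9  4.7]
 [-1.6  1.5]
 [-0.7  1.3]
 [-0.8 -1.1]
 [-1.2 -2.3]
 [-0.3  1.7]
 [ 3.2  1.8]
 [ 1.5 -2.4]
 [ 1.7 -4.2]
 [-1.2 -0.4]]
1 [602.8 -71.7 160. ] [-0.1  1.  -0.1  0. ] [ 0.3  0.3 -0.3  0.1 -1.  -1.7] [ 0.3  0.4 -0.5  0.2 -0.7 -1.8]
-1 [602.8 -71.7 160. ] [1.  0.1 0.  0.1] [ 0.3  0.3 -0.3  0.1 -1.   1.4] [ 0.3  0.4 -0.5  0.2 -0.7  1.3]
```

The fit residuals are mostly under 2 mm, with a few rough corner picks up to 4.7. Now I'll set the opening and go above the key with finger 2 over the exit deck, slightly rolled so that finger sits lower, then check in the pictures.

```bash
cat >> h.py <<'E'
a,tx,ty=np.load("pose.npy")
def tcp(x,y,z): c,s=np.cos(a),np.sin(a); return [tx+c*x-s*y,ty+s*x+c*y,z]
_R=Rn.from_euler('z',a)*Rn.from_euler('x',-.12)
_y=_R.apply([0,1,0]);_z=_R.apply([0,0,-1]);Q=list(Rn.from_matrix(np.stack([np.cross(_y,_z),_y,_z],1)).as_quat())
def st():
    s=bot.read_state();d=np.array(s['tcp_pos'])[:2]-[tx,ty];c,n=np.cos(a),np.sin(a)
    return f"t={s['t']:.2f} disp xy=({c*d[0]+n*d[1]:.1f},{-n*d[0]+c*d[1]:.1f}) z={s['tcp_pos'][2]:.1f} F={np.round(s['contact_force'],1)} w={s['width']:.1f}"
E
python3 - <<'E'
from h import *
bot.move_ptp(tcp(42,-35,150),Q); bot.move_gripper(52)
print(st()); bot.line_to(tcp(42,-35,80)); bot.pause(.3); print(st())
for n,b in(("top",(270,160,410,300)),("side",(250,120,420,260))):
    im=bot.camera(n); x0,y0,x1,y1=b
    cv2.imwrite(f"pics/{n}1.png",cv2.resize(im[y0:y1,x0:x1,::-1],None,fx=4,fy=4,interpolation=cv2.INTER_CUBIC))
E
```

```text
t=3.52 disp xy=(42.0,-35.0) z=150.0 F=[ 0.1 -0.  -0.4] w=52.4
t=4.43 disp xy=(42.5,-35.0) z=80.9 F=[-0.4 -0.7  0.2] w=52.0
```

View pics/side1.png

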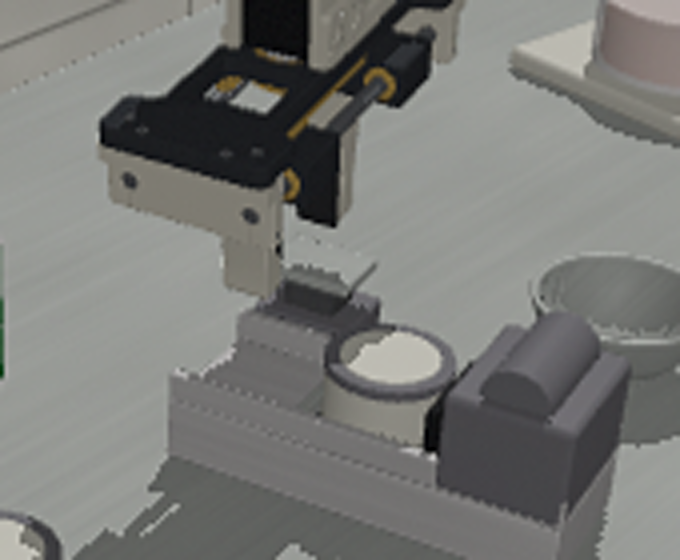

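View pics/top1.png

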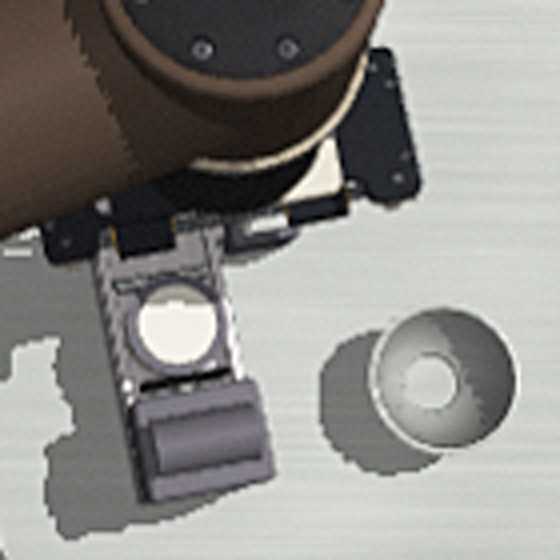

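The side view shows finger 2's tip with its outer bottom edge at crop (225,287)–(278,297). That is full-image (306,192)–(319.5,194), in front of and above the deck. I'll compare it with the prediction.

```bash
python3 - <<'E'
from h import *
for x in(33,52):
    for y in (11.7,-9): print(x,y,proj("side",tcp(x,y,75.3 if y>0 else 77.8)))
print("key corners",[proj("side",tcp(x,y,62)) .round(1) for x in(16,60) for y in(-48,-84)])
E
```

```text
33 11.7 [313.91685901 196.84470545]
33 -9 [319.47372125 190.76013551]
52 11.7 [304.4716564  193.87460312]
52 -9 [310.12080463 187.88912448]
key corners [array([337., 192.]), array([345.3, 184.2]), array([315.9, 185.6]), array([324.6, 178.1])]
```

This agrees within about 3 px (≈3 mm), which is fine because touch will be found by force. Descending in steps and watching the force.

```bash
python3 - <<'E'
from h import *
bot.line_to(tcp(42,-35,66)); bot.pause(.2); s=bot.read_state(); f0=s['contact_force'][2]; print(st())
z=66
while z>54:
    z-=1; bot.line_to(tcp(42,-35,z),velocity=20); s=bot.read_state(); print(z,st())
    if s['contact_force'][2]-f0>2.0: break
E
```

```text
t=4.98 disp xy=(42.3,-35.0) z=66.5 F=[-0.  -0.6  0.6] w=52.2
65 t=5.23 disp xy=(42.0,-35.0) z=65.1 F=[ 0.2 -0.2  0.7] w=51.8
64 t=5.48 disp xy=(41.9,-35.0) z=63.9 F=[ 0.2  0.4 -0.6] w=51.9
63 t=5.73 disp xy=(41.9,-35.0) z=62.9 F=[-0.6  0.4 -1. ] w=51.9
62 t=5.98 disp xy=(41.9,-35.0) z=61.9 F=[ 0.2 -0.3 -0. ] w=52.0
61 t=6.23 disp xy=(42.0,-35.0) z=60.9 F=[-0.1  0.1  0.1] w=51.9
60 t=6.48 disp xy=(41.9,-35.0) z=59.9 F=[0.2 0.  0.9] w=51.7
59 t=6.73 disp xy=(42.2,-35.0) z=59.2 F=[0.9 0.3 1.1] w=51.9
58 t=6.98 disp xy=(42.2,-35.0) z=58.2 F=[-0.5  0.1  2.6] w=52.0
```

Touch came at TCP z≈58.5 (predicted 58.9). Now pressing about 11.5 mm.

```bash
python3 - <<'E'
from h import *
for z in (54,50.5,48.5,47.5):
    bot.line_to(tcp(42,-35,z),velocity=25); print(z,st())
for i in range(4):
    bot.pause(.3); print(st())
for n,b in(("top",(270,160,410,300)),("side",(250,120,420,260))):
    im=bot.camera(n); x0,y0,x1,y1=b
    cv2.imwrite(f"pics/{n}2.png",cv2.resize(im[y0:y1,x0:x1,::-1],None,fx=4,fy=4,interpolation=cv2.INTER_CUBIC))
E
```

```text
54 t=7.29 disp xy=(42.2,-35.0) z=53.9 F=[ 1.3 -0.3  2.2] w=52.1
50.5 t=7.58 disp xy=(42.1,-35.0) z=50.6 F=[0.4 0.6 3.2] w=52.2
48.5 t=7.83 disp xy=(42.3,-35.0) z=48.7 F=[0.8 0.4 4.8] w=52.2
47.5 t=8.08 disp xy=(42.4,-35.0) z=47.9 F=[-0.3  0.8  6.6] w=52.0
t=8.38 disp xy=(42.4,-35.0) z=47.8 F=[0.3 0.2 6.4] w=52.1
t=8.68 disp xy=(42.4,-35.0) z=47.9 F=[-0.4 -0.9  5.9] w=52.2
t=8.98 disp xy=(42.3,-35.0) z=47.9 F=[-0.1 -0.   6.3] w=52.1
t=9.28 disp xy=(42.4,-35.0) z=47.9 F=[ 0.6 -0.   5. ] w=52.1
```

View pics/side2.png

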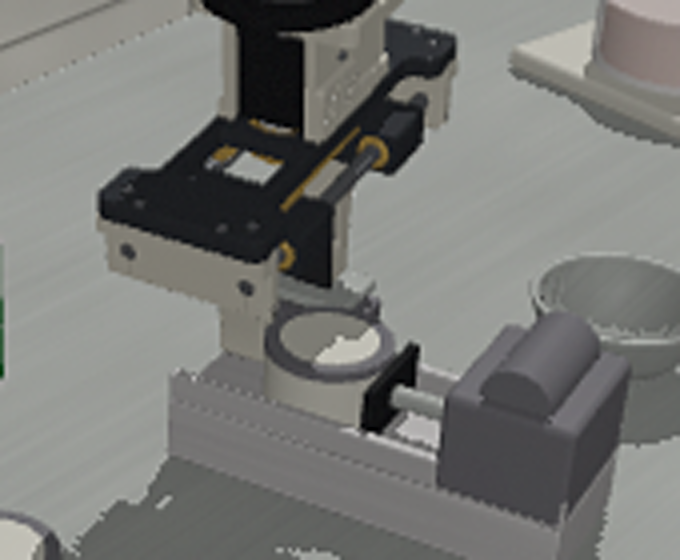

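View pics/top2.png

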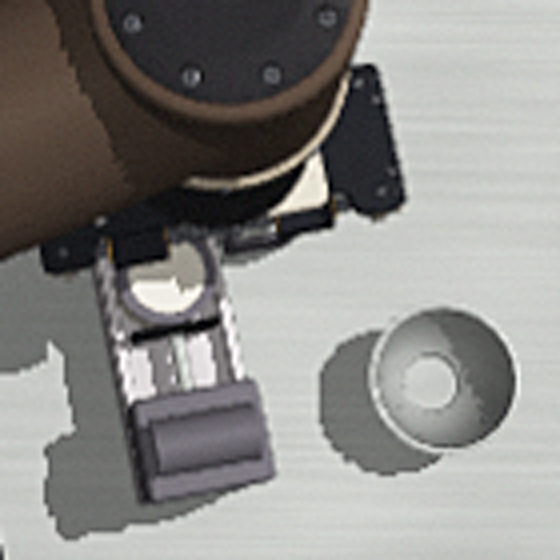

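The pot has slid out onto the exit deck, with its rim centre at side ≈(332,205) and the pusher extended. It sits against finger 2. The horizontal force reads small though, so I'll check the pot's position and the force average.

```bash
python3 - <<'E'
from h import *
c,n=np.cos(a),np.sin(a)
def loc(p): d=p[:2]-[tx,ty]; return np.round([c*d[0]+n*d[1],-n*d[0]+c*d[1]],1)
print("pot local side",loc(onz("side",(250+331/4-.4,120+343/4-.4),64)))
print("pot top",loc(onz("top",(270+166/4-.4,160+275/4-.4),64)))
F=[]
for i in range(20): bot.pause(.03); s=bot.read_state(); F.append(np.r_[s['contact_force'],s['moment']])
F=np.array(F);m=F.mean(0);print(m.round(2),F.std(0).round(2),"along disp x/y",c*m[0]+n*m[1],-n*m[0]+c*m[1]);print(st())
E
```

```text
pot local side [0.5 2.5]
pot top [ 0.7 -0.8]
[ 0.23 -0.01  5.72  0.06 -0.09 -0.2 ] [0.46 0.58 0.45 0.03 0.03 0.03] along disp x/y 0.22482696681435074 -0.055518006827955095
t=10.05 disp xy=(42.4,-35.0) z=47.9 F=[ 0.7 -0.1  5.9] w=52.4
```

The net force is about 0, but Mz ≈ −0.2 N m is what you'd see from the pot pushing finger 2 with about 3 N while key friction on finger 1 balances it. To confirm contact, I'll nudge 1.5 mm towards the pot and look at force, moment and picture.

```bash
python3 - <<'E'
from h import *
c,n=np.cos(a),np.sin(a)
def m():
    F=[]
    for i in range(15): bot.pause(.03); s=bot.read_state(); F.append(np.r_[s['contact_force'],s['moment']])
    m=np.mean(F,0); print("Fdx %.2f Fdy %.2f Fz %.2f M"%(c*m[0]+n*m[1],-n*m[0]+c*m[1],m[2]),m[3:].round(3)); print(st())
bot.line_to(tcp(40.5,-35,47.2),velocity=15); m(); m()
im=bot.camera("side")[120:260,250:420,::-1]; cv2.imwrite("pics/side3.png",cv2.resize(im,None,fx=4,fy=4,interpolation=cv2.INTER_CUBIC))
E
```

```text
Fdx 3.89 Fdy -1.23 Fz 5.40 M [-0.12  -1.497  0.049]
t=10.80 disp xy=(42.2,-34.9) z=48.0 F=[3.7 0.3 6.1] w=52.0
Fdx 3.88 Fdy -1.20 Fz 5.44 M [-0.106 -1.489  0.041]
t=11.30 disp xy=(42.2,-35.0) z=48.0 F=[ 3.4 -0.4  4.8] w=52.1
```

View pics/side3.png

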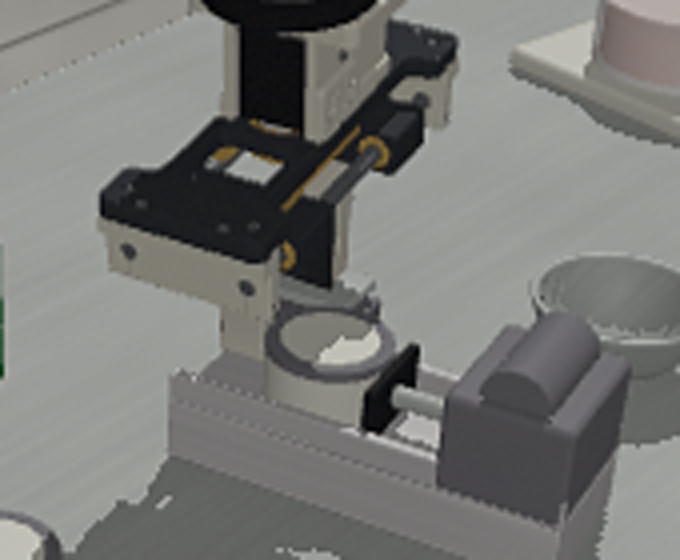

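The net force along the exit direction is now a steady 3.9 N. With the sensor's offset reference, Mz puts about 3.7 N of it on finger 2, so the pot is leaning on it. The picture shows the pot upright with its rim still at crop (331,343). Last, I'll check the bystanders and hand in.

```bash
python3 - <<'E'
from h import *
s=bot.camera("side").astype(int);t=bot.camera("top").astype(int)
s0=cv2.imread("pics/side0.png")[:,:,::-1].astype(int);t0=cv2.imread("pics/top0.png")[:,:,::-1].astype(int)
for n,A,B,(x0,y0,x1,y1) in(("spare side",s,s0,(225,245,270,288)),("shaker side",s,s0,(315,258,350,318)),("bowl top",t,t0,(360,235,400,275))):
    print(n,np.abs(A-B)[y0:y1,x0:x1].mean().round(2))
print(st()); bot.close_job()
E
```

```text
spare side 17.07
shaker side 14.48
bowl top 40.46
t=11.45 disp xy=(42.2,-34.9) z=48.0 F=[4.5 0.3 6. ] w=51.7
the job is handed in; nothing more can be done
```

The job is handed in at about 11.5 s of the 32 s allowed, with one finger holding the key down and the other stopping the pot on the exit deck. `close_job()` gives no verdict, so success is inferred from the checks below.

I found the aluminium dispenser in both views; the green one was the decoy. I put finger 2 in the channel ahead of the pot before pressing, with the gripper rolled 0.12 rad so that finger sat lower. Finger 1 then pressed the key, and the spring slid the pot out against finger 2.

**Last checks:**
- **Key:** about 10.5–10.9 mm down by TCP travel since touch (8 mm needed), with a steady upward push of about 5.5 N.
- **Pot:** centre at about x = +0.6 mm of the dispenser in both pictures, upright and still. Its lean on finger 2 is about 3.7 N, worked out from net force and moment, because key friction hid it in the first reading.

**Checks that failed or disagreed:**
- **Finger gap:** the pot measures about 4 mm short of where it should touch a 19 mm pad. I put this down to measurement error in the pictures.
- **Nudge:** the last 1.5 mm move towards the pot mostly flexed the arm; it moved about 0.2 mm, with command and reading differing by 1.7 mm.
- **Bystanders:** my before/after pixel comparison was inconclusive (differences of 14–40 grey levels); the later pictures look brighter overall, which would explain it. The bowl sat in the same place in the later top crops. Nothing reached near the shaker or spare pot, but I did not measure them again.

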